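# Roll a sensor housing mark-up and lay it in the inspection cradle

## Robot

A 7-joint arm with a two-finger parallel gripper is mounted at the origin on the work surface. World frame = base frame: x ahead of the robot, y to its left, z up, the work surface at z = 0. Lengths are in m, angles in rad, forces in N, time in s.
With the tool pointing down it reaches from about 0.35 to 0.9 m from the base axis. Payload 19.9 kg.
Tool frame: the origin (TCP) lies between the finger pads; the fingertips stand 19 mm ahead of it and the grasp point (between the pads) is the TCP; z points along the fingers, y is the line along which they close (so a half turn about z gives the same grasp; the last joint's range is limited). The gripper opens to 94 mm and grips with 3 to 60 N. Pads are 16 mm wide; open, the fingers measure 119 mm over their backs; the gripper's body (75 mm by 177 mm) begins 78 mm behind the grasp point.
Start: joints at [-1.389, 0.417, -0.01, 1.614, 0.005, 1.111, -0.053], TCP at [0.139, 0.609, 0.224] pointing down, gripper open.
Joint ranges: [-2.81, 2.81], [-0.39, 2.02], [-1.27, 1.25], [0.06, 2.57], [-1.19, 4.33], [0.19, 2], [-2.82, 2.82]. Speed limits (rad/s): [1.89, 1.89, 2.39, 2.39, 3.01, 3.01, 3.01].

## Interface

Orientations are given as a 3x3 rotation matrix whose columns are the frame's x, y, z axes.
In Python, from rig import robot gives the robot as it stands. Calls block until the motion is done:
- robot.move_ptp(position, orientation): joint-space move of the TCP to a pose.
- robot.move_linear(position, velocity=0.15, frame=None, threshold=None): straight line of the TCP; frame=None keeps the orientation; velocity is the mean speed in m/s. With threshold (N) it stops when the force on the tool has changed by that much, and returns True; else False.
- robot.goto_joints(angles): joint-space move.
- robot.gripper_to(opening): finger opening in m; the grip force is fixed at half the most; returns when the fingers have stopped.
- robot.pause(seconds).
- robot.ik(position, orientation): joint angles nearest the present ones, or None.
- robot.get_state(): the state.
- robot.grab_frame(name): name is "scene" or "top"; returns the picture (384x512x3 uint8, red, green, blue); there is no depth.
- robot.camera_info(name): a dict with "fx", "fy", "cx", "cy" (pixels), "dist" ([k1, k2, p1, p2, k3] as OpenCV has them; the pictures are not rectified), "rvec" (rotation vector, rad) and "tvec" (3), from world to camera coordinates, as OpenCV has them. Camera axes: x right, y down, z forward; pixel columns grow to the right and rows downward; lengths in m; the calibration is good to about 2 mm. A picture is of the moment at which its call begins. camera_info takes no time and is no camera call.
A pose or a line that the arm cannot do raises robot.PlanningError and nothing moves.
- robot.sign_off(): hands the job in; it is judged then, once.
The state is a dict: "time": time; "qpos": joint angles; "joint_vel": joint speeds; "effort": joint torques, N m; "ee_pos": TCP position; "tool_rot": TCP orientation; "force": force on the tool from outside, world axes, zero at the start; "moment": the same for the moment, N m; "opening": finger opening in m; "grasp_force": force on a finger pad.
Only numpy, scipy, OpenCV 4.12 (cv2) and the standard library are available. Lean on these libraries where they do the work, as an engineer would, in place of code of your own. Each camera call takes 0.05 s, during which the arm holds its last target. There are 200 camera calls.

## Task

Roll the aluminium sensor housing along the blue mat until its orange line faces straight up and let it come to rest there; do not pick it up before that. Then lift it and lay it gently in the two black V supports of the inspection cradle, lengthwise along them and centred, either end first, with the orange line still facing straight up, and let go. Leave the tool cup, the wire reel and the lens ring where they are.

Things in the scene. Friction and masses are not known exactly. Their poses are not given: they have to be found in the camera images.
- housing: Loose aluminium cylinder with black end bands, 44 mm in diameter, 130 mm long, about 0.3 kg, lying on the mat. One orange line, 8 mm wide, 104 mm long, runs along its side. Origin at the cylinder's centre, 22 mm above the mat as it lies; local z is its axis; local x points from the axis out through the orange line: the line faces straight up when local x points up.
- cradle: Fixed inspection cradle, left or right of the work; origin at the centre of its underside, on the mat. Grey base plate 140 (x) by 100 (y) by 12 mm; on it two black V supports, each 16 mm thick along x, 72 mm wide, 57 mm high, centred at x = -45 and +45 mm, V faces at 45 degrees; between them a 74 mm gap, open to both sides, for the fingers.
- cradle_seat (a point): Where the housing's centre lies when seated in the cradle: 62 mm above the cradle's underside, 65 mm above the table. Local x runs along the trough, y across it, z up.
- mat: Fixed blue bench mat, 620 mm (x) by 1020 mm (y), 3 mm thick, origin at the centre of its underside on the table; all things named here stand on it. A yellow tape rectangle on it is only a marking and plays no part.
- tool_cup: Bystander: black round cup, 84 mm across, 95 mm high, with three screwdrivers in it reaching 175 mm high; origin at the centre of its underside.
- wire_reel: Bystander: reel of red wire with white flanges lying flat, 90 mm across, 36 mm high; origin at the centre of its underside.
- lens_ring: Bystander: black ring lying flat, 64 mm across, 18 mm high; origin at the centre of its underside.

How it is judged:
By the outcome, as a careful person would: the job done as asked, in the order asked, and still so for the second after the job is handed in, with the robot touching nothing.
It also fails if it takes over 38 s, if anything falls off the work surface, if the arm or the gripper's body presses on something with over 40 N, if the wrist force passes 120 N, or if a joint passes its speed limit or range.

## Working session

There is one attempt and no reset: what is moved stays moved. The work goes in short steps, each a Python script; the robot and the scene stay as the last script left them, time stands still between calls to the robot, and variables do not carry over. Pictures are saved under pics/ and viewed, at most 10 in all, crops included, and the job is handed in when it is done.

```bash
ls; mkdir -p pics; python3 - <<'E'
from rig import robot
import cv2,numpy as np
for n in("top","scene"):
    f=robot.grab_frame(n); cv2.imwrite(f"pics/{n}0.png",f[:,:,::-1]); 
    print(n,robot.camera_info(n))
print(robot.get_state())
E
```

```text
pics
top {'fx': 370.72120426561185, 'fy': 370.72120426561185, 'cx': 255.75985859828558, 'cy': 199.99368144078687, 'dist': array([-0.0272269,  0.       ,  0.       ,  0.       ,  0.       ]), 'rvec': array([ 2.1255565 , -2.119683  ,  0.19138047]), 'tvec': array([0.00143057, 0.62075151, 0.87149958])}
scene {'fx': 493.9267109934569, 'fy': 493.9267109934569, 'cx': 261.57180183596927, 'cy': 196.97581939364989, 'dist': array([-0.01097214,  0.        ,  0.        ,  0.        ,  0.        ]), 'rvec': array([ 1.81479252,  1.3982069 , -0.70139534]), 'tvec': array([-0.15334339, -0.30058777,  1.78809452])}
{'time': 0.1, 'qpos': array([-1.38850149,  0.41789423, -0.01029997,  1.61407801,  0.00466825,
        1.11071078, -0.05296686]), 'joint_vel': array([ 0.00056896, -0.00180158, -0.00037463, -0.00197343, -0.00126058,
        0.00035265,  0.001286  ]), 'effort': array([ 8.30467507e-04, -8.52581835e+01,  6.39810786e-01, -4.26701152e+01,
       -4.89413564e-02,  1.63840625e-02,  1.42610361e-04]), 'ee_pos': array([0.13864112, 0.60911572, 0.22391547]), 'tool_rot': array([[-9.75067631e-01,  2.21907824e-01, -1.80706338e-04],
       [ 2.21907890e-01,  9.75067066e-01, -1.05093524e-03],
       [-5.70099542e-05, -1.06483310e-03, -9.99999431e-01]]), 'force': array([-0.54787925,  0.58242795, -0.85816872]), 'moment': array([-0.01138948,  0.02289424, -0.02632415]), 'grasp_force': 0.0, 'opening': 0.09406415371503632}
```

View pics/top0.png

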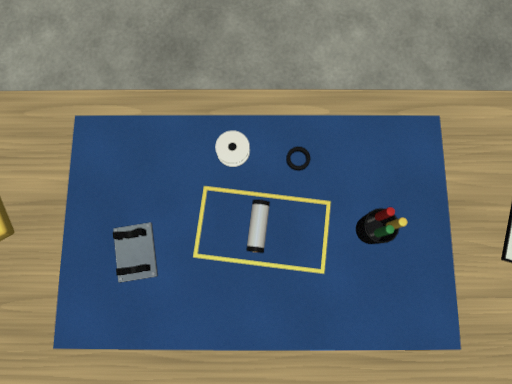

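View pics/scene0.png

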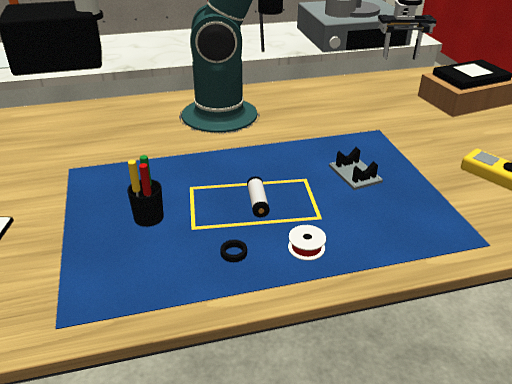

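The top view shows the housing at about (258,226) with its axis nearly along image vertical, and no orange visible. The cradle is at (135,252), the cup at (383,226), the reel at (232,148) and the ring at (298,158). The scene view shows the housing end-on at (258,197) and the cradle at (356,168).

```bash
cat > h.py <<'E'
from rig import robot
import cv2,numpy as np
def cam(n):
    c=robot.camera_info(n); K=np.array([[c['fx'],0,c['cx']],[0,c['fy'],c['cy']],[0,0,1]])
    return K,c['dist'],c['rvec'],c['tvec']
def cast(n,px,z):
    K,d,r,t=cam(n); R=cv2.Rodrigues(r)[0]
    u=cv2.undistortPoints(np.float64(px).reshape(-1,1,2),K,d).reshape(-1,2)
    D=np.c_[u,np.ones(len(u))]@R; C=-R.T@t
    return C+D*((z-C[2])/D[:,2])[:,None]
def proj(n,P):
    K,d,r,t=cam(n); return cv2.projectPoints(np.float64(P).reshape(-1,1,3),r,t,K,d)[0].reshape(-1,2)
def grab(n,name=None):
    f=robot.grab_frame(n)
    if name: cv2.imwrite(f'pics/{name}.png',f[:,:,::-1])
    return f
def blob(mask,box):
    m=np.zeros(mask.shape,np.uint8);x0,y0,x1,y1=box;m[y0:y1,x0:x1]=mask[y0:y1,x0:x1]
    cs=cv2.findContours(m,cv2.RETR_EXTERNAL,cv2.CHAIN_APPROX_NONE)[0]
    c=max(cs,key=cv2.contourArea); o=np.zeros_like(m);cv2.drawContours(o,[c],-1,1,-1); return c,o
E
python3 - <<'E'
from h import *
np.set_printoptions(precision=4,suppress=True)
f=cv2.imread('pics/top0.png')[:,:,::-1]; s=cv2.imread('pics/scene0.png')[:,:,::-1]
K,d,r,t=cam('top');print('camC',-cv2.Rodrigues(r)[0].T@t)
R=f[:,:,0].astype(int);B=f[:,:,2].astype(int)
w=((R>60)&(R>0.75*B)).astype(np.uint8)
c,o=blob(w,(235,195,285,262)); rc=cv2.minAreaRect(c);print('body',rc)
print(cast('top',cv2.boxPoints(rc),.025),cast('top',[rc[0]],.025))
blue=((B>1.6*R)&(B>50)).astype(np.uint8)
c,o=blob(1-blue,(95,205,175,300)); rc=cv2.minAreaRect(c);print('cradle',rc);print(cast('top',cv2.boxPoints(rc),.015),cast('top',[rc[0]],.015))
a=cv2.resize(f[215:290,105:165],None,fx=6,fy=6,interpolation=2)
b=cv2.resize(f[192:260,230:290],None,fx=6,fy=6,interpolation=2)
e=cv2.resize(s[170:225,230:290],None,fx=6,fy=6,interpolation=2)
im=np.zeros((450,800,3),np.uint8);im[:,:360]=a[:,:360]
im[:408,360:720]=b[:,:]
cv2.imwrite('pics/z0.png',im[:,:,::-1]);cv2.imwrite('pics/z1.png',np.hstack([e,cv2.resize(s[140:195,325:385],None,fx=6,fy=6)])[:,:,::-1])
E
```

```text
camC [ 0.4504 -0.0014  0.9706]
body ((257.718994140625, 225.19320678710938), (17.237468719482422, 43.650203704833984), 6.911227226257324)
[[ 0.5084  0.0263  0.025 ]
 [ 0.6202  0.0136  0.025 ]
 [ 0.6148 -0.0307  0.025 ]
 [ 0.5033 -0.0171  0.025 ]] [[ 0.5611 -0.0019  0.025 ]]
cradle ((134.16464233398438, 251.981689453125), (56.32007598876953, 40.3075065612793), 83.6598129272461)
[[0.5583 0.38   0.015 ]
 [0.5704 0.2756 0.015 ]
 [0.4277 0.2522 0.015 ]
 [0.4159 0.3538 0.015 ]] [[0.4921 0.3151 0.015 ]]
```

View pics/z0.png

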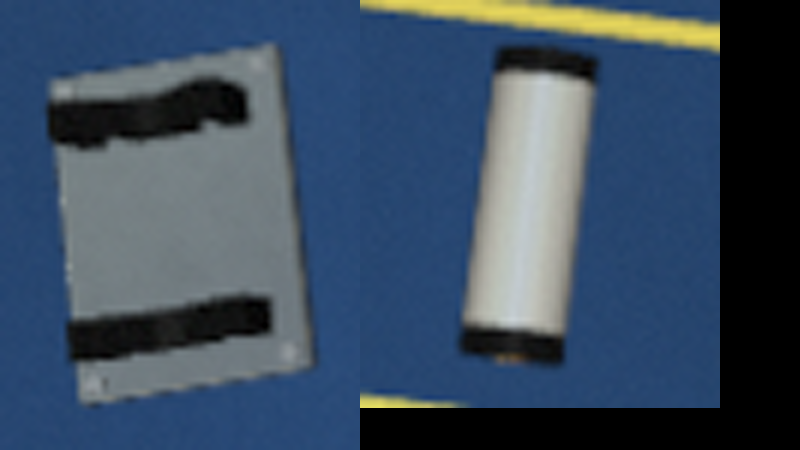

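View pics/z1.png

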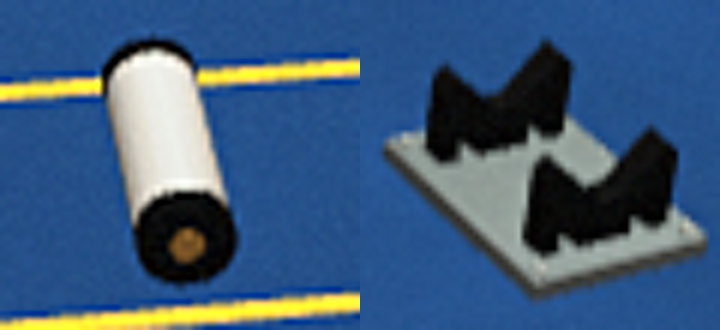

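The crops show the cradle plate corners at top-image (113,228), (151,222), (157,275) and (119,282), with two intact V's. The housing's visible side is all white, so the line is underneath. I'll cage it loosely between the open fingers and roll it towards +y, watching for orange in the scene view.

```bash
cat >> h.py <<'E'
def orange(f,P):   # P: housing centre guess per camera, mask near it
    h=cv2.cvtColor(f,cv2.COLOR_RGB2HSV); return (h[:,:,0]>=3)&(h[:,:,0]<=20)&(h[:,:,1]>140)&(h[:,:,2]>90)
def rot(u): return np.array([[-u[1],u[0],0],[u[0],u[1],0],[0,0,-1.]])
def lineang(n,f,c,a):
    """angle of orange line from up (positive toward u=left normal) on cylinder with centre c, unit axis a"""
    K,d,r,t=cam(n);R=cv2.Rodrigues(r)[0];C=-R.T@t
    v,u_=np.nonzero(orange(f,c))
    if not len(v): return None
    un=cv2.undistortPoints(np.float64(np.c_[u_,v]).reshape(-1,1,2),K,d).reshape(-1,2)
    D=np.c_[un,np.ones(len(un))]@R
    a=np.r_[a,0];u=np.array([-a[1],a[0],0]); up=np.array([0,0,1.])
    o=C-np.r_[c,.025]
    A=(D@u)**2+D[:,2]**2; Bq=(D@u)*(o@u)+D[:,2]*o[2]; Cq=(o@u)**2+o[2]**2-.022**2
    disc=Bq**2-A*Cq; ok=disc>0
    s=(-Bq[ok]-np.sqrt(disc[ok]))/A[ok]; p=o+D[ok]*s[:,None]
    al=p@a; th=np.degrees(np.arctan2(p@u,p[:,2])); k=np.abs(al)<.054
    if k.sum()<5: return None
    return th[k].mean(),np.median(th[k]),k.sum(),np.polyfit(al[k],th[k],1)[0]*.1
E
cat > roll1.py <<'E'
from h import *
np.set_printoptions(precision=4,suppress=True)
a=np.array([.1117,-.0132]);a/=np.linalg.norm(a);u=np.array([-a[1],a[0]]);c=np.array([.561,-.0019])
Rt=rot(u)
robot.move_ptp([*c,.12],Rt); robot.move_linear([*c,.027],velocity=.15)
robot.gripper_to(.052)
for k in range(4):
    c=c+.018*u; robot.move_linear([*c,.027],velocity=.06)
    robot.pause(.15); f=grab('scene',f's1_{k}')
    r=lineang('scene',f,c,a);s=robot.get_state();print(k,r,s['time'],s['force'])
    if r and r[2]>10: break
np.savez('st.npz',c=c,a=a)
E
python3 roll1.py
```

```text
0 (np.float64(-57.263398298717505), np.float64(-57.127388483813846), np.int64(34), np.float64(-0.9604910167611612)) 4.9667 [-0.3951 -0.0941  0.3563]
```

```bash
python3 - <<'E'
import cv2
f=cv2.imread('pics/s1_0.png')[140:230,210:330];cv2.imwrite('pics/s1z.png',cv2.resize(f,None,fx=6,fy=6,interpolation=2))
E
```

```text
(no output)
```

View pics/s1z.png

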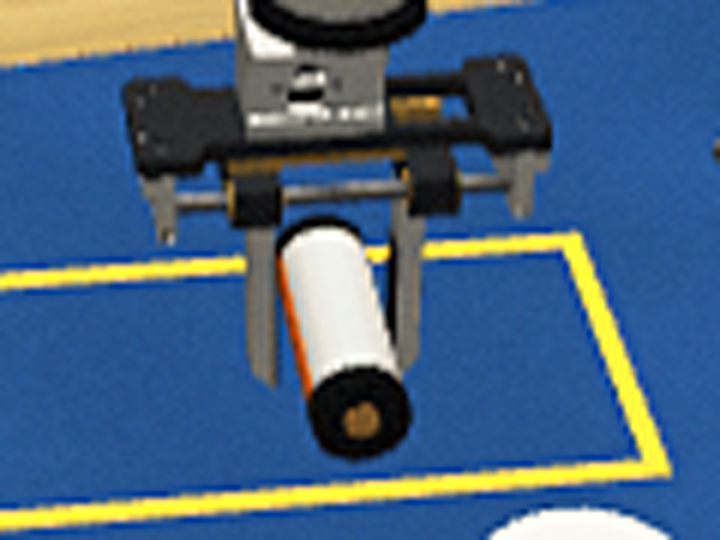

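Rolling works: the orange line shows on the housing's −y side (left edge, zoomed (290,320)), and the housing is resting near the leading finger. I'll keep going the same way.

```bash
cat > roll2.py <<'E'
from h import *
np.set_printoptions(precision=4,suppress=True)
d=np.load('st.npz');c,a=d['c'],d['a'];u=np.array([-a[1],a[0]])
def see(tag):
    f=grab('scene',tag);rs=[lineang('scene',f,c+o*u,a) for o in(0,.004)]
    print(tag,rs,robot.get_state()['time']);return rs
c=c+.014*u; robot.move_linear([*c,.027],velocity=.06);robot.pause(.2);r=see('s2_0')
ang=r[1][1]
c=c+np.clip(-np.radians(ang)*.022-.002,0,.022)*u; robot.move_linear([*c,.027],velocity=.05);robot.pause(.2);see('s2_1')
robot.gripper_to(.09);robot.move_linear([*c,.13],velocity=.25)
p=c-np.array([.0,.22]);robot.move_ptp([*p,.25],rot(u))
f=grab('top','t2');w=lineang('top',f,c,a);print(w,robot.get_state()['time'])
R=f[:,:,0].astype(int);B=f[:,:,2].astype(int)
q=proj('top',[*c,.025])[0].astype(int)
m=((R>60)&(R>0.75*B)).astype(np.uint8);cc,o=blob(m,(q[0]-28,q[1]-36,q[0]+28,q[1]+36));rc=cv2.minAreaRect(cc)
print(rc,cast('top',cv2.boxPoints(rc),.025),cast('top',[rc[0]],.025),c)
np.savez('st.npz',c=c,a=a)
cv2.imwrite('pics/t2z.png',cv2.resize(f[q[1]-45:q[1]+45,q[0]-60:q[0]+60,::-1],None,fx=6,fy=6,interpolation=2))
E
python3 roll2.py
```

```text
s2_0 [(np.float64(-31.525189175388434), np.float64(-31.38745574811837), np.int64(60), np.float64(-1.6003709432130453)), (np.float64(-42.88005258972623), np.float64(-42.98414808653449), np.int64(60), np.float64(-0.6489762133616952))] 5.6
s2_1 [(np.float64(3.989934799316227), np.float64(3.9646592290384297), np.int64(59), np.float64(-0.42762260825900056)), (np.float64(-6.441303295184761), np.float64(-6.409378380102304), np.int64(59), np.float64(-0.09620011912202378))] 6.2917
(np.float64(8.395141724010955), np.float64(8.285575474100725), np.int64(87), np.float64(-0.048977032832039774)) 8.6333
((237.3680419921875, 222.6784210205078), (17.11588478088379, 43.67353057861328), 7.431407928466797) [[0.5148 0.0784 0.025 ]
 [0.6268 0.0658 0.025 ]
 [0.6211 0.0216 0.025 ]
 [0.5094 0.0352 0.025 ]] [[0.5675 0.0503 0.025 ]] [0.5665 0.0443]
```

View pics/t2z.png

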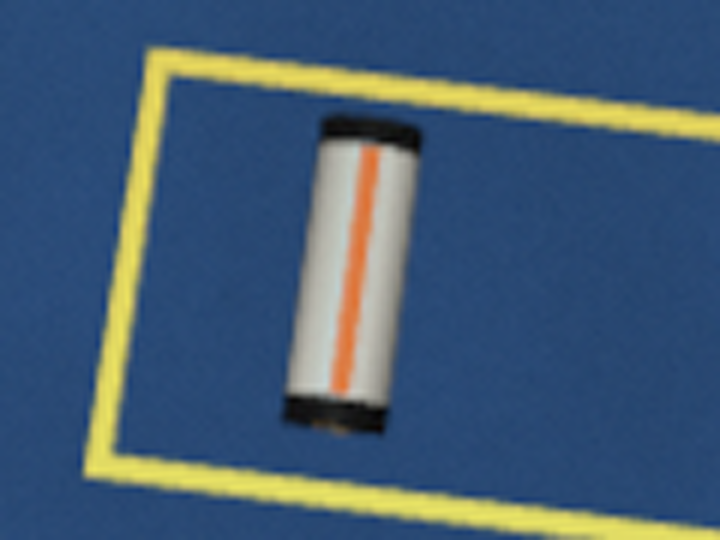

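The top view shows the line nearly centred on the body (line at x≈357, body edges 305–408 in the crop). The measured centre differs from the tool's, so I'll take a sub-pixel profile across the axis.

```bash
cat >> h.py <<'E'
def profile(f,c,a,z=.025,n='top'):
    """sub-pixel: returns centre offset along u (m), line angle from up (deg), width"""
    u=np.array([-a[1],a[0]]);off=np.arange(-.034,.0341,.0005);al=np.linspace(-.045,.045,46)
    P=np.array([[*(c+A*a+o*u),z] for A in al for o in off]);q=proj(n,P).astype(np.float32).reshape(len(al),-1,2)
    S=cv2.remap(f,q[:,:,0],q[:,:,1],cv2.INTER_LINEAR).astype(float)
    C=-cv2.Rodrigues(cam(n)[2])[0].T@cam(n)[3]
    def ana(p):
        R,B=p[:,0],p[:,2]; s=np.maximum(R-B-25,0)*(np.abs(off)<.022); ln=(s*off).sum()/s.sum()
        L=np.argmax(R>(R[:4].mean()+150)/2); Rr=len(off)-1-np.argmax(R[::-1]>(R[-4:].mean()+150)/2)
        lo=off[L];hi=off[Rr]; m=(lo+hi)/2
        dv=C[:2]-(c+m*u); tilt=np.arctan2(dv@u,C[2]-z)
        return m,np.degrees(tilt+np.arcsin(np.clip((ln-m)*np.cos(tilt)/.022,-1,1))),hi-lo
    n3=len(al)//2
    return ana(S.mean(0)),ana(S[:n3].mean(0)),ana(S[n3:].mean(0))
E
python3 - <<'E'
from h import *
np.set_printoptions(precision=4,suppress=True)
f=cv2.imread('pics/t2.png')[:,:,::-1].copy()
c=np.array([.5675,.0503]);a=np.load('st.npz')['a']
for p in profile(f,c,a):print(np.array(p))
print(lineang('top',f,c,a))
g=cv2.imread('pics/s2_1.png')[:,:,::-1].copy();print(lineang('scene',g,c,a))
# cradle
k=np.array([[50,80],[278,45],[315,362],[82,402]])/6+np.array([105,215])-.4
P=cast('top',k,.015);print(P,P.mean(0),np.linalg.norm(P-np.roll(P,1,0),axis=1))
K,d,r,t=cam('top');
ax=(P[0]+P[1]-P[2]-P[3])[:2];print('axis deg',np.degrees(np.arctan2(ax[1],ax[0])))
print('scene proj of corners',proj('scene',P))
E
```

```text
[ 0.     -6.9376  0.042 ]
[ 0.0003 -7.6078  0.0425]
[ 0.     -6.9388  0.042 ]
(np.float64(-7.587936118569945), np.float64(-7.6516426047192745), np.int64(87), np.float64(-0.07814404198913372))
(np.float64(-11.770160947103314), np.float64(-11.713433477634155), np.int64(59), np.float64(0.055177384927725316))
[[0.5539 0.3746 0.015 ]
 [0.5695 0.276  0.015 ]
 [0.4347 0.2531 0.015 ]
 [0.4174 0.3513 0.015 ]] [0.4938 0.3137 0.015 ] [0.1385 0.0999 0.1368 0.0997]
axis deg 9.678280099519721
scene proj of corners [[383.4812 179.0192]
 [354.1922 186.749 ]
 [329.0816 163.219 ]
 [356.6666 156.2705]]
```

```bash
python3 - <<'E'
from h import *
f=cv2.imread('pics/t2.png')[:,:,::-1].copy()
c=np.array([.5675,.0503]);a=np.load('st.npz')['a'];u=np.array([-a[1],a[0]])
off=np.arange(-.030,.0301,.001)
for al in(np.linspace(-.045,.045,40),np.linspace(-.062,-.058,5),np.linspace(.058,.062,5)):
    P=np.array([[*(c+A*a+o*u),.025] for A in al for o in off]);q=proj('top',P).astype(np.float32).reshape(len(al),-1,2)
    S=cv2.remap(f,q[:,:,0],q[:,:,1],cv2.INTER_LINEAR).astype(float).mean(0)
    for k in(0,2):print('RGB'[k],S[:,k].astype(int))
E
```

```text
R [ 40  41  41  41  41  45  54  67  84 104 123 136 146 155 162 168 174 179
 184 188 190 192 194 197 202 208 213 217 219 219 218 216 213 207 201 196
 193 192 191 190 189 187 185 184 181 177 172 165 155 144 128 107  80  58
  45  40  40  40  40  40  40]
B [117 117 117 116 115 114 112 110 109 112 120 129 138 145 152 158 164 169
 174 178 182 182 179 172 155 128  98  77  68  68  74  88 109 134 160 181
 192 193 190 187 184 181 178 175 171 167 162 155 147 138 129 120 112 110
 112 114 114 114 114 114 114]
R [41 41 41 40 39 37 33 28 23 18 14 13 13 14 16 19 20 19 18 20 21 23 23 23
 24 26 28 30 32 33 33 33 32 31 29 27 25 24 24 23 23 23 22 21 21 21 20 19
 18 18 20 22 27 34 40 40 40 41 42 43 42]
B [117 117 117 116 112 108  96  79  62  42  22  15  14  15  17  19  21  20
  19  20  21  23  24  25  25  27  29  30  32  33  33  33  32  31  30  28
  28  26  24  23  23  23  22  22  22  22  21  21  19  23  40  57  76  97
 114 115 116 117 118 119 118]
R [40 40 40 39 39 38 34 31 25 19 13 14 17 19 18 17 18 19 20 20 19 19 21 23
 24 25 27 30 33 35 35 36 35 34 32 29 27 25 25 23 23 23 21 20 19 18 17 17
 17 17 20 23 26 31 37 40 41 42 41 40 40]
B [115 115 115 113 111 107  95  83  63  39  16  16  18  20  20  19  19  19
  20  20  19  19  21  23  24  25  27  31  34  36  36  38  36  35  32  30
  28  27  26  24  24  23  22  20  19  19  18  18  20  22  35  52  70  87
 105 115 115 115 115 114 114]
```

The black bands give clean edges: centre offset −0.25 mm, width 44 mm. The line offset of −1.0 mm plus the view tilt puts the line at about −5°, so it needs about 2 mm more roll towards +y.

```bash
cat >> h.py <<'E'
def profile2(f,c,a,z=.025,n='top'):
    """centre correction at each band (lower,upper), line angle deg"""
    u=np.array([-a[1],a[0]]);off=np.arange(-.032,.0321,.00025)
    def samp(al):
        P=np.array([[*(c+A*a+o*u),z] for A in al for o in off]);q=proj(n,P).astype(np.float32).reshape(len(al),-1,2)
        return cv2.remap(f,q[:,:,0],q[:,:,1],cv2.INTER_LINEAR).astype(float).mean(0)
    ms=[];w=[]
    for al in(np.linspace(-.062,-.058,5),np.linspace(.058,.062,5)):
        B=samp(al)[:,2]; k=np.nonzero(B<(B[:6].mean()+B[-6:].mean())/4+9)[0]; ms.append((off[k[0]]+off[k[-1]])/2);w.append(off[k[-1]]-off[k[0]])
    S=samp(np.linspace(-.045,.045,40)); s=S[:,0]-S[:,2]; s=s*(np.abs(off)<.02); k=np.nonzero(s>s.max()/2)[0]; ln=(off[k[0]]+off[k[-1]])/2
    m=np.mean(ms); C=-cv2.Rodrigues(cam(n)[2])[0].T@cam(n)[3]
    tilt=np.arctan2((C[:2]-(c+m*u))@u,C[2]-z)
    return ms,w,np.degrees(tilt+np.arcsin((ln-m)/.022)),c+m*u
E
cat > roll3.py <<'E'
from h import *
import sys
np.set_printoptions(precision=4,suppress=True)
d=np.load('st.npz');a=d['a'];u=np.array([-a[1],a[0]])
f=cv2.imread('pics/t2.png')[:,:,::-1].copy();r=profile2(f,np.array([.5675,.0503]),a);print(r)
c=r[3]; c=c+u*(-np.radians(r[2])*.022-.001)
robot.move_ptp([*c,.11],rot(u));robot.move_linear([*c,.027],velocity=.2)
robot.gripper_to(.0455);print(robot.get_state()['opening'],lineang('scene',grab('scene','s3'),c,a))
robot.gripper_to(.085);robot.move_linear([*c,.11],velocity=.25)
p=c-np.array([.0,.17]);robot.move_linear([*p,.16],velocity=.3)
f=grab('top','t3');print(profile2(f,c,a),c,robot.get_state()['time'])
E
python3 roll3.py
```

```text
([np.float64(-0.0003749999999999726), np.float64(-0.00012499999999997236)], [np.float64(0.04375000000000004), np.float64(0.04375000000000004)], np.float64(-6.202115031735934), array([0.5675, 0.0501]))
0.04518857231167272 (np.float64(3.9414184471311886), np.float64(3.8808504296108746), np.int64(59), np.float64(0.5143460688448699))
([np.float64(0.00237500000000003), np.float64(0.0021250000000000296)], [np.float64(0.04375000000000004), np.float64(0.04375000000000004)], np.float64(4.024568198023667), array([0.5679, 0.0537])) [0.5676 0.0514] 13.175
```

The cage moved the housing 3.6 mm, leaving the line at +4.0°. The roll matches the travel, and the tool-to-camera bias is about 2 mm along the roll direction. I'll roll back 1.55 mm with a tighter cage.

```bash
cat > roll4.py <<'E'
from h import *
np.set_printoptions(precision=4,suppress=True)
a=np.load('st.npz')['a'];u=np.array([-a[1],a[0]])
f=cv2.imread('pics/t3.png')[:,:,::-1].copy();r=profile2(f,np.array([.5676,.0514]),a)
c=r[3]+u*(-np.radians(r[2])*.022-.0021)
robot.move_ptp([*c,.10],rot(u));robot.move_linear([*c,.027],velocity=.2)
robot.gripper_to(.0448);print(robot.get_state()['opening'],robot.get_state()['grasp_force'])
robot.gripper_to(.080);robot.move_linear([*c,.10],velocity=.25)
p=c-np.array([.0,.17]);robot.move_linear([*p,.15],velocity=.3)
f=grab('top','t4');print(profile2(f,c,a),c,robot.get_state()['time'])
R=f[:,:,0].astype(int);B=f[:,:,2].astype(int);q=proj('top',[*c,.025])[0].astype(int)
m=((R>60)&(R>0.75*B)).astype(np.uint8);cc,o=blob(m,(q[0]-28,q[1]-36,q[0]+28,q[1]+36));rc=cv2.minAreaRect(cc);print(rc,cast('top',[rc[0]],.025))
np.savez('st.npz',c=c,a=a)
E
python3 roll4.py
```

```text
0.04465598423381446 0.0
([np.float64(0.0016250000000000292), np.float64(0.001500000000000029)], [np.float64(0.04425000000000004), np.float64(0.04400000000000004)], np.float64(-1.2462033946164885), array([0.5676, 0.0516])) [0.5674 0.05  ] 17.175
((236.61538696289062, 222.57693481445312), (17.240825653076172, 43.66022491455078), 7.125016689300537) [[0.5677 0.0523 0.025 ]]
```

The line is now at −1.2° and at rest. Before grasping I'll refine the cradle pose with edge profiles; this costs no robot time.

```bash
python3 - <<'E'
from h import *
f=cv2.imread('pics/t4.png')[:,:,::-1].copy()
c=np.array([.4938,.3137]);th=np.radians(9.66);a=np.array([np.cos(th),np.sin(th)]);u=np.array([-a[1],a[0]])
def prof(al,off,d,e,z):
    P=np.array([[*(c+A*d+o*e),z] for A in al for o in off]);q=proj('top',P).astype(np.float32).reshape(len(al),-1,2)
    return cv2.remap(f,q[:,:,0],q[:,:,1],cv2.INTER_LINEAR).astype(float).mean(0)
o1=np.arange(-.060,-.041,.001);o2=np.arange(.042,.0581,.001)
for nm,al in(('lo',np.linspace(-.03,-.005,12)),('hi',np.linspace(.005,.03,12))):
    for o in(o1,o2):
        S=prof(al,o,a,u,.015);print('side',nm,np.c_[o*1000,S[:,0]].astype(int).T.tolist())
for o in(np.arange(-.078,-.060,.001),np.arange(.060,.0781,.001)):
    S=prof(np.linspace(-.03,.03,30),o,u,a,.015);print('end',np.c_[o*1000,S[:,0]].round().astype(int).T.tolist())
# V supports outlines at top height z=.06: along-axis edges
for z in (.015,.060):
    S=prof(np.linspace(-.008,.008,9) if z<.05 else np.r_[np.linspace(-.033,-.028,4),np.linspace(.028,.033,4)],np.arange(-.070,.0701,.002),u,a,z);print('V',z,np.c_[np.arange(-70,71,2),S[:,0]].astype(int).T.tolist())
E
```

```text
side lo [[-60, -59, -57, -56, -55, -54, -53, -52, -51, -50, -49, -48, -47, -46, -45, -44, -43, -42, -41], [42, 42, 42, 42, 42, 41, 42, 42, 42, 46, 57, 73, 88, 101, 109, 114, 115, 115, 115]]
side lo [[42, 43, 44, 45, 46, 47, 48, 49, 50, 51, 52, 53, 54, 55, 56, 57, 58], [117, 118, 118, 118, 118, 118, 119, 117, 105, 84, 63, 50, 44, 41, 40, 40, 40]]
side hi [[-60, -59, -57, -56, -55, -54, -53, -52, -51, -50, -49, -48, -47, -46, -45, -44, -43, -42, -41], [42, 42, 42, 42, 42, 42, 42, 42, 43, 47, 59, 75, 91, 103, 112, 117, 118, 118, 118]]
side hi [[42, 43, 44, 45, 46, 47, 48, 49, 50, 51, 52, 53, 54, 55, 56, 57, 58], [120, 120, 120, 120, 120, 120, 120, 116, 101, 79, 59, 48, 42, 39, 39, 39, 39]]
end [[-78, -77, -76, -75, -74, -73, -72, -71, -70, -69, -68, -67, -66, -65, -64, -63, -62, -61], [42, 42, 41, 41, 43, 47, 56, 69, 88, 106, 114, 115, 115, 115, 115, 115, 115, 115]]
end [[60, 61, 62, 63, 64, 65, 66, 67, 68, 69, 70, 71, 72, 73, 74, 75, 76, 77, 78], [109, 115, 119, 121, 122, 121, 118, 112, 101, 86, 67, 50, 43, 41, 41, 41, 41, 41, 41]]
V 0.015 [[-70, -68, -66, -64, -62, -60, -58, -56, -54,
[... 550 characters left out ...]
20, 21, 29, 55, 88, 112, 121, 121, 117, 102, 68]]
V 0.06 [[-70, -68, -66, -64, -62, -60, -58, -56, -54, -52, -50, -48, -46, -44, -42, -40, -38, -36, -34, -32, -30, -28, -26, -24, -22, -20, -18, -16, -14, -12, -10, -8, -6, -4, -2, 0, 2, 4, 6, 8, 10, 12, 14, 16, 18, 20, 22, 24, 26, 28, 30, 32, 34, 36, 38, 40, 42, 44, 46, 48, 50, 52, 54, 56, 58, 60, 62, 64, 66, 68, 70], [104, 117, 122, 125, 123, 117, 113, 99, 57, 14, 16, 17, 17, 17, 18, 28, 62, 106, 116, 115, 114, 114, 114, 115, 116, 118, 116, 119, 119, 118, 117, 117, 116, 117, 117, 117, 116, 115, 117, 117, 119, 122, 120, 120, 119, 119, 119, 118, 118, 116, 111, 96, 66, 18, 18, 16, 16, 17, 18, 16, 32, 65, 102, 123, 122, 105, 72, 39, 39, 40, 40]]
```

```bash
cat > place.py <<'E'
from h import *
np.set_printoptions(precision=4,suppress=True)
d=np.load('st.npz');c,a=d['c'],d['a'];u=np.array([-a[1],a[0]])
th=np.radians(9.66);uc=np.array([-np.sin(th),np.cos(th)]);t=np.array([.4928,.3134])
robot.move_ptp([*c,.10],rot(u));robot.move_linear([*c,.026],velocity=.2)
robot.gripper_to(.03);s=robot.get_state();print(s['opening'],s['grasp_force'],s['force'])
robot.move_linear([*c,.14],velocity=.2)
robot.move_ptp([*t,.13],rot(uc));robot.move_linear([*t,.075],velocity=.12)
robot.pause(.2);grab('scene','s5');s0=robot.get_state()
hit=robot.move_linear([*t,.0645],velocity=.02,threshold=4)
s=robot.get_state();print(hit,s['ee_pos'],s['force']-s0['force'],s['moment']-s0['moment'],s['time'])
f=cv2.imread('pics/s5.png');cv2.imwrite('pics/s5z.png',cv2.resize(np.hstack([f[120:205,300:400],grab('scene','s6')[120:205,300:400,::-1]]),None,fx=4,fy=4,interpolation=2))
E
python3 place.py
```

```text
0.04367142370963734 30.00047743320465 [-0.562   0.7668  3.4279]
True [0.4927 0.3137 0.0661] [0.8427 0.8036 6.6527] [ 0.1884  0.1678 -0.1103] 22.1917
```

View pics/s5z.png

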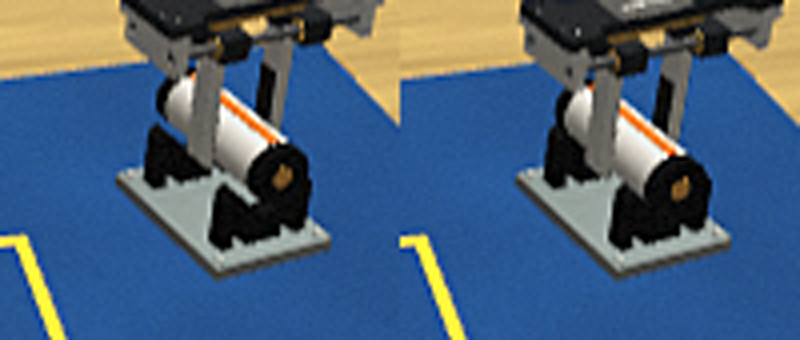

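The scene view shows the housing sitting in both V's with the line on top. Contact came at z = 66.1 mm against 66 mm expected, so it is seated. I'll release and check from above.

```bash
python3 - <<'E'
from h import *
np.set_printoptions(precision=4,suppress=True)
s=robot.get_state()['ee_pos']
robot.gripper_to(.075);robot.move_linear([s[0],s[1],.16],velocity=.2)
robot.move_linear([s[0],.08,.2],velocity=.3)
robot.pause(.2)
f=grab('top','t7');g=grab('scene','s7');print(robot.get_state()['time'])
th=np.radians(9.66);a=np.array([np.cos(th),np.sin(th)]);c=np.array([.493,.3148])
print(profile2(f,c,a,z=.065))
R=f[:,:,0].astype(int);B=f[:,:,2].astype(int);q=proj('top',[*c,.065])[0].astype(int)
h=cv2.cvtColor(f,cv2.COLOR_RGB2HSV);m=orange(f,c).astype(np.uint8);cc,o=blob(m,(q[0]-28,q[1]-36,q[0]+28,q[1]+36))
rc=cv2.minAreaRect(cc);print(rc,cast('top',[rc[0]],.087))
im=np.hstack([cv2.resize(f[q[1]-40:q[1]+40,q[0]-32:q[0]+32],None,fx=6,fy=6,interpolation=2),cv2.resize(g[115:195,310:374],None,fx=6,fy=6,interpolation=2)])
cv2.imwrite('pics/z7.png',im[:,:,::-1])
E
```

```text
24.7833
([np.float64(0.020125000000000046), np.float64(0.005625000000000033)], [np.float64(0.0062500000000000056), np.float64(0.03525000000000003)], np.float64(-30.787691861558102), array([0.4908, 0.3275]))
((123.69306182861328, 242.9307098388672), (24.07990074157715, 2.587096929550171), 84.2894058227539) [[0.5103 0.3178 0.087 ]]
```

View pics/z7.png

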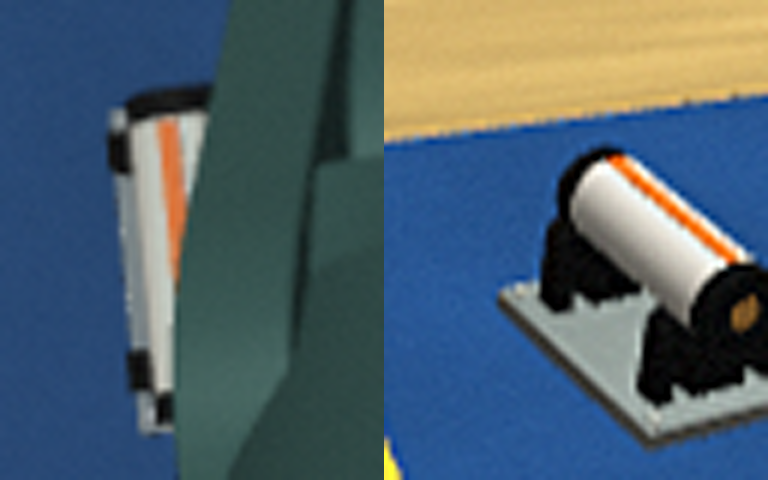

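The arm covers half of the top view, though the scene view shows the housing seated in both V's. I'll move further aside and measure again.

```bash
python3 - <<'E'
from h import *
np.set_printoptions(precision=4,suppress=True)
robot.move_linear([.49,-.12,.22],velocity=.3);robot.pause(.1)
f=grab('top','t8');print(robot.get_state()['time'])
th=np.radians(9.66);a=np.array([np.cos(th),np.sin(th)]);u=np.array([-a[1],a[0]]);c=np.array([.493,.3148])
off=np.arange(-.030,.0301,.001)
def pr(al,off,d,e):
    P=np.array([[*(c+A*d+o*e),.065] for A in al for o in off]);q=proj('top',P).astype(np.float32).reshape(len(al),-1,2)
    return cv2.remap(f,q[:,:,0],q[:,:,1],cv2.INTER_LINEAR).astype(float).mean(0)
for al in(np.linspace(-.03,.0,20),np.linspace(0,.03,20),np.linspace(-.062,-.058,5),np.linspace(.058,.062,5)):
    S=pr(al,off,a,u)
    for k in(0,2):print('RB'[k//2],S[:,k].astype(int))
o=np.arange(-.075,.0751,.001);S=pr(np.linspace(.008,.014,5),o,u,a)
print(np.c_[o*1000,S[:,0]][list(range(0,30))+list(range(121,151))].round().astype(int).T.tolist())
q=proj('top',[*c,.065])[0].astype(int)
cv2.imwrite('pics/z8.png',cv2.resize(f[q[1]-40:q[1]+40,q[0]-32:q[0]+32,::-1],None,fx=7,fy=7,interpolation=2))
E
```

```text
25.75
R [117 117 117 117 117 116 111 104  98  95  96 102 110 118 125 132 138 145
 150 155 160 165 170 175 179 184 188 191 192 192 191 189 187 192 201 209
 213 216 217 217 215 210 204 198 195 192 190 188 187 185 182 177 166 149
 134 125 121 119 119 118 108]
B [133 133 133 133 133 130 123 112 102  95  93  97 103 111 118 124 130 136
 142 146 151 155 160 165 169 174 178 182 184 186 187 182 167 139 111  89
  74  66  64  65  74  97 129 160 179 185 186 184 181 178 174 168 158 146
 137 134 133 132 133 134 130]
R [118 117 117 117 117 114 110 104  99  96  99 105 113 121 128 135 141 147
 152 157 162 166 171 176 181 185 188 190 191 191 190 188 186 189 196 205
 211 214 216 215 212 207 201 196 192 190 188 186 184 181 178 172 160 145
 133 126 122 120 120 117 104]
B [132 131 131 131 130 127 120 111 102  96  96 100 107 114 121 127 133 138
 144 148 152 157 161 167 172 176 181 184 186 188 189 184 163 135 108  87
  71  65  63  66  78 102 136 164 179 183 183 180 177 173 169 163 153 143
 136 134 133 133 134 133 127]
R [111 111 111 111 110 103  96  79  59  42  30  18  17  16  16  17  19  19
  19  19  20  2
[... 748 characters left out ...]
19  19  19  19  19  19  19  21  22  24  25  27  29  31  30  29
  27  26  24  24  25  24  24  24  23  22  22  21  21  21  21  23  28  40
  73 107 120 124 126 122 118]
[[-75, -74, -73, -72, -71, -70, -69, -68, -67, -66, -65, -64, -63, -62, -61, -60, -59, -58, -57, -56, -55, -54, -53, -52, -51, -50, -49, -48, -47, -46, 46, 47, 48, 49, 50, 51, 52, 53, 54, 55, 56, 57, 58, 59, 60, 61, 62, 63, 64, 65, 66, 67, 68, 69, 70, 71, 72, 73, 74, 75], [41, 41, 46, 53, 69, 89, 97, 73, 43, 29, 26, 27, 27, 27, 26, 26, 30, 40, 56, 88, 122, 158, 190, 208, 209, 209, 209, 209, 210, 210, 205, 205, 205, 205, 205, 200, 191, 179, 152, 119, 83, 52, 27, 23, 23, 23, 23, 23, 24, 26, 28, 31, 34, 36, 38, 39, 39, 39, 38, 38]]
```

View pics/z8.png

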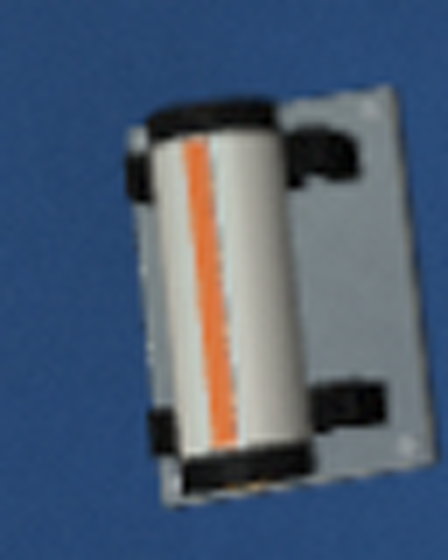

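The housing lies seated across both V's, aligned and axially centred to about 0.1 mm. Its line is at about −2° from straight up, after correcting for the view tilt. The robot is clear, so I'm handing in.

```bash
python3 -c "
from rig import robot
print(robot.sign_off())"
```

```text
the job is handed in; nothing more can be done
None
```

The housing was rolled until its line measured about 1° from straight up, then laid in the cradle centred and seated with the line about 2° off vertical, the bystanders were not handled, and the job was handed in at about 26 s of the 38 s allowed.

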